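Set out an oiling place: movement in its nest under the dust cover, oil cups in order

ROBOT

A 7-joint arm with a two-finger parallel gripper is mounted at the origin on a cart in front of the work surface, level with it; the furniture and walls round the work are solid. World frame = base frame: x ahead of the robot, y to its left, z up, the work surface at z = 0. Lengths are in m, angles in rad, forces in N, time in s.
With the tool pointing down it reaches from about 0.425 to 0.95 m from the base axis. Payload 4.7 kg.
Tool frame: the origin (TCP) lies on the centre line of the jaws, within the pads' length; the fingertips stand 11 mm ahead of it and the grasp point (between the pads) lies 8 mm behind it; z points along the fingers, y is the line along which they close (so a half turn about z gives the same grasp; the last joint's range is limited). The gripper opens to 87 mm and grips with 3 to 60 N. Pads are 19 mm wide; open, the fingers measure 117 mm over their backs; the gripper's body (75 mm by 190 mm) begins 51 mm behind the grasp point.
Start: joints at [-0.029, 0.469, -0.049, 1.532, 0.024, 1.141, -0.082], TCP at [0.675, 0, 0.234] pointing down, gripper open.
Joint ranges: [-2.59, 2.59], [-0.33, 1.99], [-1.39, 1.29], [0.1, 2.45], [-1.04, 4.18], [0.21, 1.99], [-2.66, 2.66]. Speed limits (rad/s): [2.57, 2.57, 3.14, 3.14, 3.14, 3.14, 3.14].

INTERFACE

Orientations are given as a 3x3 rotation matrix whose columns are the frame's x, y, z axes.
In Python, from bench import arm gives the robot as it stands.
- The arm moves only by the tool apply_moves, never from a script. Its argument "motion" is one flat list of numbers, 5 for each row, row after row: the shift along the tool's x, y, z in mm, then the turn about the tool's z in degrees, then the finger opening in mm, from 0 to 87. A call has 1 to 10 rows; each row shifts and turns the commanded pose from where the row before left it, along the tool's axes as they then stand; what a row does not reach is not made up. A row lasts 1/12 s, in which the tool goes at most 41.7 mm and 7.16 degrees, less where a joint would pass 70% of its speed; a pose out of reach is approached as far as the arm can. A call is refused whole if a number of a shift passes 41.7 or a number of a turn 7.16, either way. A call with a gripper value outside its range is refused whole. The fingers move at their own pace and stop on an object; "squeeze" is the grip in N (left out, the last holds). Time passes only in rows, so rows that do not move let the fingers close. It gives the time, the measured TCP pose, the force, the opening and the grip force at its end, in the units of the state.
- arm.state(): the state, without advancing time (a new reading comes with each control period).
- arm.snapshot(name): name is "scene" or "side" or "wrist"; returns the picture (480x640x3 uint8, red, green, blue); there is no depth.
- arm.camera_params(name): a dict with "fx", "fy", "cx", "cy" (pixels), "rvec" (rotation vector, rad) and "tvec" (3), from world to camera coordinates, as OpenCV has them. Camera axes: x right, y down, z forward; pixel columns grow to the right and rows downward; lengths in m; the calibration is good to about 2 mm. The wrist camera is an equidistant fisheye: a pixel r from the principal point sees the ray r / f radians off the axis. A picture is of the moment at which its call begins: read the wrist's pose just before it. camera_params takes no time and is no camera call; for the wrist camera it gives the pose at the moment of the call.
- arm.job_done(): hands the job in; it is judged then, once.
Trained networks look in the newest picture that a camera, given by its name, has taken for a name from the list of things; names that differ only in an ending like _2 or _b are one class to them, and where a whole thing is asked for, a point or a joint stands for the part that bears it (a point fixed in the world has none). Each returns a list of dicts, best first, with "p" (0 to 1); they miss things now and then, are a little off and sometimes report something else, mostly with a low value. They report only what shows in the picture. A call takes as long as a camera call.
- arm.search_frame(camera, query): "pixel" ([column, row] in pixels, amid what is visible of it).
- arm.spot_point(camera, query): "pixel" ([column, row] in pixels: a listed point, or the origin of a listed thing).
The state is a dict: "time": time; "joint_positions": joint angles; "qvel": joint speeds; "tau": joint torques, N m; "eef_pos": TCP position; "orientation": TCP orientation; "force": force on the tool from outside, world axes, zero at the start; "wrist_torque": the same for the moment, N m; "width": opening from 0.0 (shut) to 1.0 (fully open); "finger_force": force on a finger pad.
Only numpy, scipy, OpenCV 4.12 (cv2) and the standard library are available. Lean on these libraries where they do the work, as an engineer would, in place of code of your own. Each camera call takes 0.05 s, during which the arm holds its last target. There are 200 camera calls.

TASK

Get this bench ready for oiling a watch: seat the movement flat in the brass nest, between its four pins, and then set the clear dust cover over it so that it stands flat on the nest's base. Fill the oil stand with one cup of each colour in the order red, blue, yellow: the red cup is already in its end well and stays there, the blue cup goes in the middle well beside it and the yellow cup in the well at the other end, all upright and fully down in their wells. Leave the spare red cup, the loupe and the parts tin where they are, and let go of everything.

Things in the scene. Friction and masses are not known exactly. Their poses are not given: they have to be found in the camera images.
- stand: Oil stand, fixed: flat light-grey metal block, 62 (x) x 174 (y) x 10 mm high, with three round wells in a row along its y axis, at y = +56, 0 and -56 mm. Each well is 45 mm wide and 4 mm deep, its floor 6 mm above the bench. Origin: centre of the underside. The end well at +y already holds a red-capped cup; it may face any way on the bench.
- nest: Movement nest, fixed: round dark base, 88 mm across and 8 mm high, with a brass seat 33 mm across that rises 3 mm more (top 11 mm over the bench) and four brass pins, 6 mm thick, 28 mm from the centre on its diagonals (45 degrees between its x and y axes), tops 18 mm over the bench; fingers fit between the pins along its x or y axis. Origin: centre of the underside.
- cover: Dust cover, loose, 60 g: clear plastic drum open below, 75 mm across, 29 mm high, wall 2.5 mm (70 mm inside), black foot rim, with a black knob in the middle of its top: 17 mm thick from 36 to 45 mm over its foot, on a thinner stem, total height 47 mm. Lift it by the knob. It passes over the nest's pins (62 mm over all). Origin: centre of the foot, z up.
- movement: Watch movement, gilt plate on top, fixed in a round grey carrier, loose, 60 g: the carrier is 42 mm across with an upright rim 9 mm high, 14 mm high in all with the movement. Grip the carrier low by its rim (fingertips about 3 mm over the underside). Origin: centre of the underside, z up.
- cup_red: Oil cup with red cap that already stands in the stand's end well (+y end): 37 mm across the foot, 32 mm high. Not to be moved. Origin: centre of the underside.
- cup_red_spare: Spare oil cup with red cap, a duplicate standing by itself on the bench: 37 mm across, 32 mm high. To be left where it is. Origin: centre of the underside.
- cup_blue: Oil cup with blue cap, loose, 50 g: black body 37 mm across at the foot, narrowing to 31 mm at 14 mm height, cap 24 mm across with a small knob, 32 mm high in all. Grip the black body low (fingertips about 5 mm over its underside). Origin: centre of the underside.
- cup_yellow: Oil cup with yellow cap, loose, 50 g: black body 37 mm across at the foot, narrowing to 31 mm at 14 mm height, cap 24 mm across with a small knob, 32 mm high in all. Grip the black body low (fingertips about 5 mm over its underside). Origin: centre of the underside.
- loupe: Black eye loupe standing on its wide rim, 38 mm across, 32 mm high, a bystander to be left alone. Origin: centre of the underside. Behind it the head of the bench microscope overhangs the bench (x over 0.70 m, y from -0.16 to -0.04 m, from 0.18 m up): swing the arm short of it.
- tin: Round metal parts tin with window lid, 48 mm across, 18 mm high, a bystander to be left alone. Origin: centre of the underside.

How it is judged:
At the end, for the whole second after the job is handed in: Movement flat on the nest's seat and cover over it flat on the nest's base (height within 2.5 mm), both within 8 mm of its centre; red, blue and yellow cups upright and fully down in the end, middle and other end well, each within 8 mm in x and y of the well's centre; all at rest (horizontal distance between each of movement, cover and nest below 0.008 m and z of movement in the frame of nest between 0.008 and 0.0135 m and angle between each of movement, cover, cup_red, cup_blue, cup_yellow's own z axis and vertical below 0.06 rad and linear speed of each of movement, cover, cup_red, cup_blue, cup_yellow below 0.02 m/s and angular speed of each of movement, cover, cup_red, cup_blue, cup_yellow below 0.3 rad/s and z of cover in the frame of nest between 0.005 and 0.0105 m and x of cup_red in the frame of stand between -0.008 and 0.008 m and y of cup_red in the frame of stand between 0.048 and 0.064 m and z of cup_red in the frame of stand between 0.003 and 0.0085 m and x of cup_blue in the frame of stand between -0.008 and 0.008 m and y of cup_blue in the frame of stand between -0.008 and 0.008 m and z of cup_blue in the frame of stand between 0.003 and 0.0085 m and x of cup_yellow in the frame of stand between -0.008 and 0.008 m and y of cup_yellow in the frame of stand between -0.064 and -0.048 m and z of cup_yellow in the frame of stand between 0.003 and 0.0085 m); the robot touches nothing.
It fails at once if the red cup already in the stand is moved by more than 15 mm (distance of cup_red from where it was at the start of the episode above 0.015 m).
It fails at once if the spare red cup is moved by more than 20 mm (distance of cup_red_spare from where it was at the start of the episode above 0.02 m).
It fails at once if the loupe is moved by more than 20 mm (distance of loupe from where it was at the start of the episode above 0.02 m).
It fails at once if the parts tin is moved by more than 20 mm (distance of tin from where it was at the start of the episode above 0.02 m).
It also fails if it takes over 115 s, if anything falls off the work surface, if the arm or the gripper's body presses on something with over 40 N, if the wrist force passes 120 N, or if a joint passes its speed limit or range.

## Working session

There is one attempt and no reset: what is moved stays moved. The work goes in short steps, Python scripts to look and compute and a tool call to move; the robot and the scene stay as the last step left them, time stands still between calls to the robot, and variables do not carry over. Pictures are saved under pics/ and viewed, at most 14 in all, crops included, and the job is handed in when it is done.

Besides the shell and the picture viewer there is one more tool, called after ">>>" as name(argument=value, ...) on one line, values as JSON. apply_moves: Moves the arm, as the interface text tells. Its arguments: {"type":"object","properties":{"motion":{"type":"array","items":{"type":"number"}},"squeeze":{"type":"number"}},"required":["motion"]}

```bash
ls; mkdir -p pics; cat > h.py <<'E'
import numpy as np, cv2
from bench import arm
def ray(cam,px):
    p=arm.camera_params(cam); R=cv2.Rodrigues(np.array(p["rvec"],float))[0]; t=np.array(p["tvec"],float)
    a=(px[0]-p["cx"])/p["fx"]; b=(px[1]-p["cy"])/p["fy"]
    if cam=="wrist":
        r=np.hypot(a,b); d=np.array([a/r*np.sin(r),b/r*np.sin(r),np.cos(r)]) if r>1e-9 else np.array([0,0,1.])
    else: d=np.array([a,b,1.])
    return -R.T@t, R.T@d
def at(cam,px,z):
    o,d=ray(cam,px); return o+d*(z-o[2])/d[2]
def proj(cam,X):
    p=arm.camera_params(cam); R=cv2.Rodrigues(np.array(p["rvec"],float))[0]; c=R@np.array(X,float)+np.array(p["tvec"],float).ravel()
    if cam=="wrist":
        r=np.hypot(c[0],c[1]); th=np.arctan2(r,c[2]); return np.array([p["cx"]+p["fx"]*th*c[0]/r,p["cy"]+p["fy"]*th*c[1]/r])
    return np.array([p["cx"]+p["fx"]*c[0]/c[2],p["cy"]+p["fy"]*c[1]/c[2]])
def snap(cam,name):
    im=arm.snapshot(cam); cv2.imwrite("pics/%s.png"%name,im[:,:,::-1]); return im
N=["stand","nest","cover","movement","cup_red","cup_red_spare","cup_blue","cup_yellow","loupe","tin"]
E
python3 - <<'E'
from h import *
for c in ["scene","wrist","side"]:
    snap(c,c+"0")
    print(c)
    for n in N:
        try:
            r=arm.spot_point(c,n)
            print(n,[(np.round(q["pixel"]).tolist(),round(q["p"],2),np.round(at(c,q["pixel"],0),3)[:2].tolist()) for q in r[:3]])
        except Exception as e: print(n,e)
s=arm.state();print(s["time"],s["eef_pos"],s["orientation"])
E
```

```text
pics
scene
stand [([269.0, 215.0], 0.94, [0.543, 0.199]), ([315.0, 252.0], 0.67, [0.554, 0.019])]
nest [([369.0, 303.0], 0.59, [0.55, -0.171])]
cover [([208.0, 199.0], 0.8, [0.447, 0.346])]
movement [([390.0, 395.0], 0.79, [0.446, -0.346])]
cup_red [([284.0, 200.0], 0.59, [0.609, 0.24])]
cup_red_spare [([243.0, 181.0], 0.43, [0.566, 0.383])]
cup_blue [([275.0, 273.0], 0.71, [0.444, 0.003])]
cup_yellow [([316.0, 252.0], 0.59, [0.554, 0.015])]
loupe [([348.0, 231.0], 0.48, [0.664, 0.043]), ([389.0, 393.0], 0.31, [0.446, -0.342])]
tin [([489.0, 343.0], 0.59, [0.662, -0.363])]
wrist
stand [([193.0, 27.0], 0.71, [0.543, 0.2])]
nest []
cover []
movement []
cup_red []
cup_red_spare []
cup_blue [([119.0, 217.0], 0.76, [0.442, -0.008])]
cup_yellow [([304.0, 154.0], 0.66, [0.661, 0.057])]
loupe [([304.0, 156.0], 0.63, [0.661, 0.055])]
tin []
side
stand [([290.0, 186.0], 0.94, [0.534, 0.203])]
nest [([345.0, 306.0], 0.56, [0.553, -0.174])]
cover [([240.0, 148.0], 0.72, [0.443, 0.371])]
movement []
cup_red [([306.0, 173.0], 0.41, [0.589, 0.23])]
cup_red_spare [([285.0, 136.0], 0.56, [0.575, 0.373])]
cup_blue [([279.0, 262.0], 0.47, [0.439, -0.008])]
cup_yellow [([243.0, 149.0], 0.61, [0.45, 0.364]), ([320.0, 238.0], 0.5, [0.559, 0.024])]
loupe [([355.0, 215.0], 0.65, [0.665, 0.058])]
tin [([422.0, 366.0], 0.83, [0.664, -0.366]), ([282.0, 133.0], 0.35, [0.57, 0.387])]
1.65 [6.75023023e-01 6.49389653e-05 2.33584737e-01] [[-3.57134234e-06  9.99999995e-01  1.01779950e-04]
 [ 9.99999995e-01  3.56166841e-06  9.50475682e-05]
 [ 9.50472052e-05  1.01780289e-04 -9.99999990e-01]]
```

View pics/scene0.png

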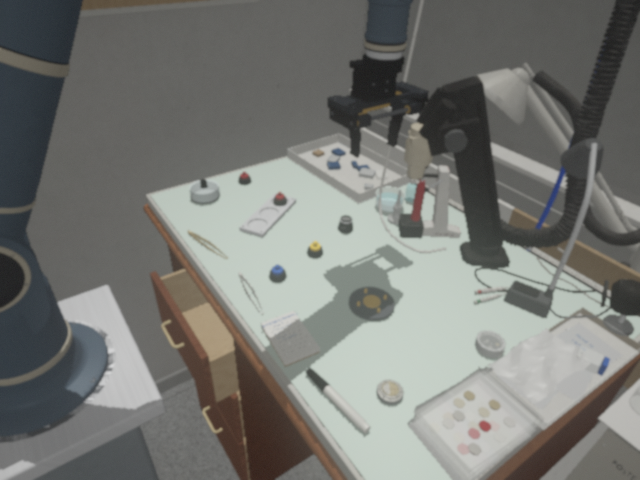

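View pics/wrist0.png

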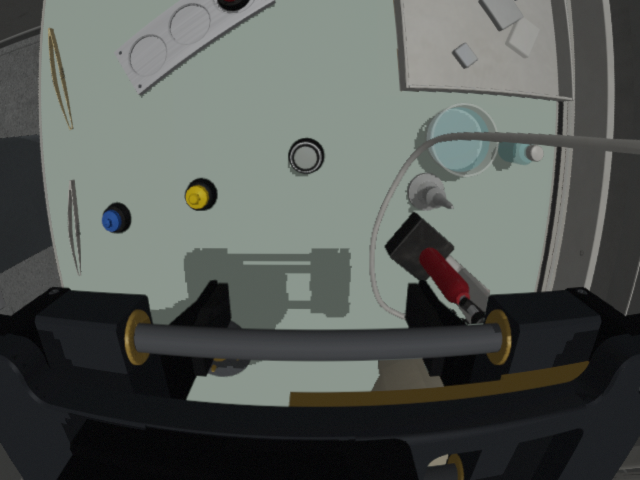

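View pics/side0.png

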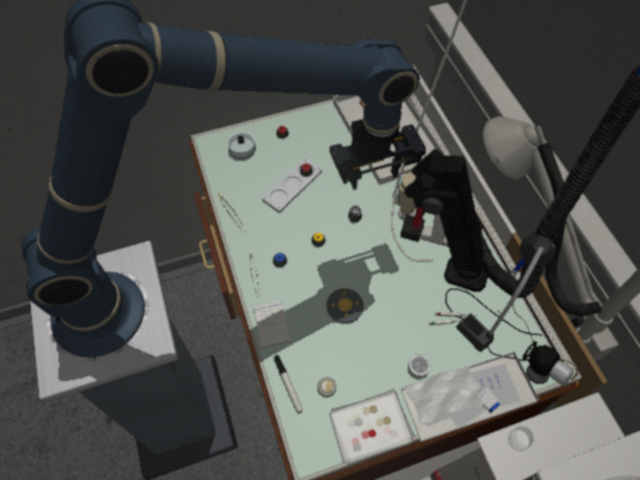

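The scene shows the red cup in the stand's far well (281,198), blue (277,272), yellow (315,249), nest (371,303), movement (390,392) and cover (204,190). In the wrist view the empty wells are at (148,55) and (190,22), the yellow cap at (198,194) and the blue cap at (113,218).

```bash
python3 - <<'E'
from h import *
im=cv2.imread("pics/wrist0.png"); hsv=cv2.cvtColor(im,cv2.COLOR_BGR2HSV)
for n,lo,hi in [("y",(20,150,90),(35,255,255)),("b",(100,150,60),(125,255,255))]:
    m=cv2.inRange(hsv,lo,hi); k,_,st,c=cv2.connectedComponentsWithStats(m)
    for i in range(1,k):
        if st[i,4]>100: print(n,c[i],st[i,4],at("wrist",c[i],.022))
print(at("wrist",(148,55),.006),at("wrist",(190,22),.006))
for px in [(120,52),(142,93),(148,55),(190,22),(274,3)]: print(px,at("wrist",px,.01)[:2])
print(at("scene",(371,301),.011),at("side",(345,304),.011),"tin",at("scene",(390,386),.014))
p=arm.camera_params("wrist");print(p, ray("wrist",(320,240)))
E
```

```text
y [196.44391408 196.68257757] 419 [0.55066656 0.01733016 0.022     ]
b [111.36858974 220.05128205] 312 [ 0.44396337 -0.00546552  0.022     ]
[0.49309352 0.1735544  0.006     ] [0.54144257 0.20460877 0.006     ]
(120, 52) [0.45944605 0.18177862]
(142, 93) [0.4879201  0.13103504]
(148, 55) [0.49500446 0.17255822]
(190, 22) [0.54284374 0.20328517]
(274, 3) [0.6311709 0.2164367]
[ 0.54859639 -0.17639788  0.011     ] [ 0.55245104 -0.17315509  0.011     ] tin [ 0.44873923 -0.33971994  0.014     ]
{'fx': 371.64829954431775, 'fy': 371.64829954431775, 'cx': 317.5467688794512, 'cy': 241.20784469415918, 'rvec': array([-2.84869334e+00,  1.56910630e-03, -1.93404119e-03]), 'tvec': array([-0.67483939, -0.03470615,  0.39100818])} (array([0.67433672, 0.079072  , 0.38537997]), array([ 0.00777488, -0.28561533, -0.9583128 ]))
```

>>> apply_moves(motion=[3.5,-24.9,26,0,60,3.5,-24.9,26,0,60,3.5,-24.9,26,0,60,3.5,-24.9,26,0,60,3.5,-24.9,26,0,60,0,0,0,7,60,0,0,0,7,60,0,0,0,7,60,0,0,0,7,60,0,0,0,7,60], squeeze=15)

```text
time: 2.48
eef_pos: [0.5507, 0.0176, 0.1037]
orientation: [[0.578, 0.816, 0.0], [0.816, -0.578, 0.0], [0.0, 0.0, -1.0]]
force: [0.4, 0.9, -0.3]
width: 0.691
finger_force: 0.0
```

>>> apply_moves(motion=[0,0,0,7,60,0,0,0,7,60,0,0,0,7,60,0,0,0,1.4,60,0,0,0,0,60,0,0,0,0,60])

```text
time: 2.98
eef_pos: [0.5506, 0.0177, 0.1036]
orientation: [[0.841, 0.541, 0.0], [0.541, -0.841, 0.0], [0.0, 0.0, -1.0]]
force: [-1.4, -1.0, -0.6]
width: 0.69
finger_force: 0.0
```

```bash
cat >> h.py <<'E'
def blob(im,lo,hi,z,cam="wrist"):
    hsv=cv2.cvtColor(im,cv2.COLOR_RGB2HSV); m=cv2.inRange(hsv,lo,hi); k,_,st,c=cv2.connectedComponentsWithStats(m)
    return [(c[i].round(1).tolist(),int(st[i,4]),at(cam,c[i],z)[:2].round(4).tolist()) for i in range(1,k) if st[i,4]>150]
Y=((20,150,90),(35,255,255)); B=((100,150,60),(125,255,255))
def tool(X):
    s=arm.state(); R=np.array(s["orientation"]); d=np.zeros(3); d[:len(X)]=X; e=np.array(s["eef_pos"]); 
    if len(X)==2: d[2]=e[2]
    return (R.T@(d-e)*1000).round(1)
E
python3 - <<'E'
from h import *
im=snap("wrist","w1")
for r in (blob(im,*Y,.022)): print(r,tool(r[2]))
print(blob(im,*B,.022)); s=arm.state(); print(s["eef_pos"],np.round(s["orientation"],3),s["time"],s["joint_positions"])
E
```

```text
([317.7, 254.3], 1043, [0.5503, 0.0172]) [-0.5  0.2 -0. ]
[([268.7, 377.2], 644, [0.4439, -0.0056])]
[0.55058491 0.0176557  0.10364014] [[ 0.841  0.541  0.   ]
 [ 0.541 -0.841  0.   ]
 [ 0.    -0.    -1.   ]] 3.0333 [-0.24591453  0.42146463  0.17497689  1.96458508 -0.10337818  0.76370667
 -1.01078271]
```

View pics/w1.png

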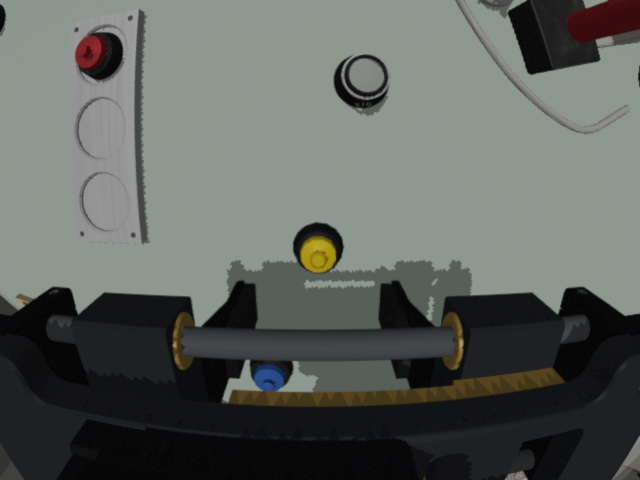

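The stand's empty wells are at (101,128) and (106,201), with red at (98,54). The yellow cup is centred between the fingers at (318,250).

>>> apply_moves(motion=[0,0,30,0,60,0,0,30,0,60,0,0,26.6,0,60,0,0,0,0,60,0,0,0,0,30,0,0,0,0,30,0,0,0,0,30,0,0,0,0,30,0,0,0,0,30], squeeze=15)

```text
time: 3.78
eef_pos: [0.5512, 0.0176, 0.0182]
orientation: [[0.842, 0.539, 0.002], [0.539, -0.842, 0.0], [0.002, 0.001, -1.0]]
force: [0.1, -0.3, 0.6]
width: 0.403
finger_force: 0.0
```

```bash
python3 - <<'E'
from h import *
import h
# wrist pose of picture w1 : rebuild by shifting tvec
p=arm.camera_params("wrist"); e=np.array(arm.state()["eef_pos"]); e0=np.array([0.55058491,0.0176557,0.10364014])
def at1(px,z): 
    o,d=ray("wrist",px); o=o+(e0-e); return o+d*(z-o[2])/d[2]
g=cv2.imread("pics/w1.png",0)
c=[]
for n,px in [("mid",(101.5,128)),("end",(106.5,201)),]: 
    print(n,at1(px,.006)); c.append(at1(px,.006))
for px in [(75.5,29),(82.5,234),(135.5,15.5),(133.5,234.5)]: print(px,at1(px,.01))
E
```

```text
mid [0.54169361 0.20211302 0.006     ]
end [0.49444491 0.17253856 0.006     ]
(75.5, 29) [0.59795023 0.26587623 0.01      ]
(82.5, 234) [0.45979335 0.18066927 0.01      ]
(135.5, 15.5) [0.62656774 0.21948425 0.01      ]
(133.5, 234.5) [0.48547255 0.13905195 0.01      ]
```

>>> apply_moves(motion=[0,0,0,0,25,0,0,0,0,25,0,0,0,0,25,0,0,-30,0,25,0,0,-30,0,25,0,0,0,0,25])

```text
time: 4.28
eef_pos: [0.5541, 0.0176, 0.0817]
orientation: [[0.843, 0.538, 0.009], [0.538, -0.843, 0.001], [0.008, 0.004, -1.0]]
force: [0.5, 0.6, -0.8]
width: 0.375
finger_force: 14.6
```

```bash
python3 - <<'E'
from h import *
print(tool((.4944,.1725)),arm.state()["eef_pos"])
E
```

```text
[  33.1 -162.7   -0.4] [0.55409318 0.01758826 0.08173278]
```

>>> apply_moves(motion=[6.6,-32.5,0,0,25,6.6,-32.5,0,0,25,6.6,-32.5,0,0,25,6.6,-32.5,0,0,25,6.6,-32.5,0,0,25,0,0,0,0,25,0,0,0,0,25,0,0,0,0,25])

```text
time: 4.95
eef_pos: [0.4908, 0.1717, 0.0768]
orientation: [[0.842, 0.539, 0.0], [0.539, -0.842, -0.001], [-0.0, 0.001, -1.0]]
force: [0.2, 0.1, -0.2]
width: 0.374
finger_force: 14.6
```

```bash
python3 - <<'E'
from h import *
im=snap("wrist","w2");print(blob(im,*Y,.09))
print(tool((.4944,.1725)),arm.state())
print(blob(im,*B,.022))
E
```

```text
[([317.6, 311.3], 1649, [0.4966, 0.1743])]
[ 3.7  0.5 -0. ] {'time': 5.0, 'joint_positions': array([-0.53900984,  0.42047467,  0.1532533 ,  2.05150423, -0.09839603,
        0.67660948, -1.32553313]), 'qvel': array([ 0.01559338, -0.00046722,  0.00748271, -0.00192989, -0.00187145,
        0.00054508, -0.00127432]), 'tau': array([-9.29162465e-01, -4.05492568e+01,  1.36048649e+00, -1.64650440e+01,
       -6.30776421e-02, -6.26880513e-02,  4.09190150e-03]), 'eef_pos': array([0.49107015, 0.17092002, 0.07679933]), 'orientation': array([[ 8.43325618e-01,  5.37402918e-01,  7.82272704e-05],
       [ 5.37402786e-01, -8.43325289e-01, -8.37794342e-04],
       [-3.84262088e-04,  7.48572984e-04, -9.99999646e-01]]), 'force': array([ 0.02073131, -0.27853263, -0.90186906]), 'wrist_torque': array([-0.03254635,  0.08990014, -0.03024906]), 'finger_force': 14.592777334037237, 'width': 0.3766090015623123}
[]
```

View pics/w2.png

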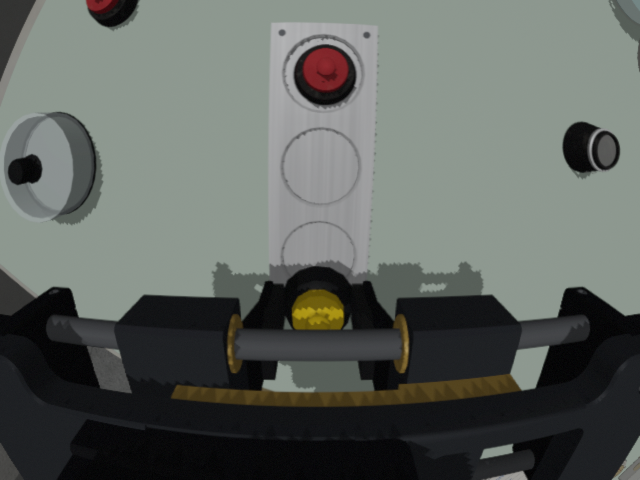

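The middle well is at (321,166), the end well is centred near column 319 with its top at row 221, and the cover's knob is near (22,169). The yellow cup is upright in the grip.

```bash
python3 - <<'E'
from h import *
m=at("wrist",(320.5,166.5),.008)[:2]; print(m, at("wrist",(319,222),.01)[:2], "screws",at("wrist",(282,32.5),.01)[:2],at("wrist",(367,35),.01)[:2])
q=at("wrist",(319,222),.01)[:2]; u=np.array([.847,.532])
e=q-u*.0225; print("end",e,tool(e),m-u*.056,"top of mid",at("wrist",(320.5,128.5),.01)[:2]-u*.0225)
for px,z in [((20,168),.042),((48,166),.029)]:print("cover",at("wrist",px,z))
print(arm.spot_point("wrist","cover"))
E
```

```text
[0.54156724 0.20073696] [0.51287637 0.18352359] screws [0.59782132 0.26303254] [0.62330323 0.22069504]
end [0.49381887 0.17155359] [ 2.7  0.9 -0. ] [0.49413524 0.17094496] top of mid [0.54155145 0.20092384]
cover [0.4496633 0.3691657 0.042    ]
cover [0.45621543 0.35563479 0.029     ]
[]
```

>>> apply_moves(motion=[2.0,1,0,0,25,0,0,0,0,25,0,0,20,0,25,0,0,15,0,25,0,0,10,0,25,0,0,5,0,25,0,0,3,0,25,0,0,0,0,25,0,0,0,0,25])

```text
time: 5.8
eef_pos: [0.4936, 0.1724, 0.0244]
orientation: [[0.843, 0.538, 0.001], [0.538, -0.843, 0.0], [0.001, 0.0, -1.0]]
force: [0.0, 0.9, -0.8]
width: 0.375
finger_force: 14.6
```

>>> apply_moves(motion=[0,0,1,0,25,0,0,0,0,60,0,0,0,0,60,0,0,0,0,60,0,0,0,0,60,0,0,-25,0,60,0,0,-30,0,60,0,0,-25,0,60,0,0,0,0,60])

```text
time: 6.55
eef_pos: [0.4962, 0.1736, 0.1074]
orientation: [[0.843, 0.539, 0.008], [0.539, -0.843, 0.004], [0.009, 0.001, -1.0]]
force: [0.7, -0.1, -0.3]
width: 0.686
finger_force: 0.0
```

>>> apply_moves(motion=[-23,20.6,0,0,60,-23,20.6,0,0,60,-23,20.6,0,0,60,-23,20.6,0,0,60,-23,20.6,0,0,60,-22.7,20.3,0,0,60,0,0,0,0,60,0,0,0,0,60,0,0,0,0,60])

```text
time: 7.3
eef_pos: [0.4436, -0.0051, 0.1028]
orientation: [[0.842, 0.539, 0.0], [0.539, -0.842, 0.0], [0.0, -0.0, -1.0]]
force: [0.4, -0.1, 0.5]
width: 0.692
finger_force: 0.0
```

```bash
python3 - <<'E'
from h import *
im=snap("wrist","w3")
for r in (blob(im,*B,.022)): print(r,tool(r[2]))
print(blob(im,*Y,.028)); s=arm.state(); print(s["eef_pos"],np.round(s["orientation"],3),s["time"],s["joint_positions"])
E
```

```text
([317.5, 256.4], 1083, [0.4424, -0.0055]) [-1.7  0.1 -0. ]
[([130.1, 56.8], 829, [0.4926, 0.1718]), ([561.7, 247.8], 890, [0.5475, -0.1564])]
[ 0.44377856 -0.00453955  0.10282107] [[ 0.842  0.54   0.   ]
 [ 0.54  -0.842  0.   ]
 [ 0.    -0.    -1.   ]] 7.35 [-0.26695351  0.27520954  0.21337636  2.20252788 -0.09331154  0.67164349
 -0.98847334]
```

View pics/w3.png

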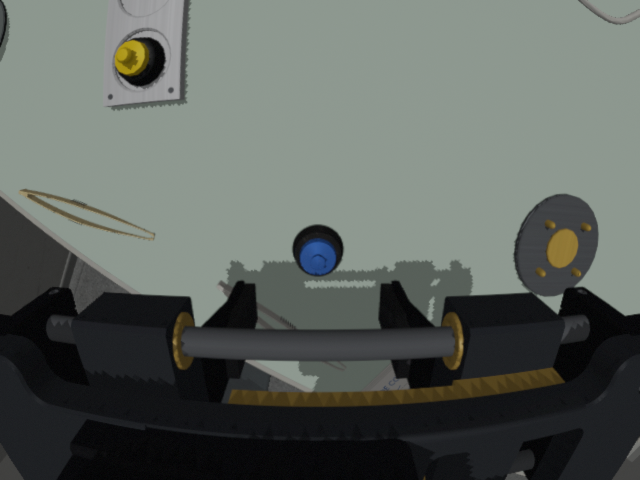

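Yellow stands in the end well (132,57). Blue is between the fingers at (318,257), and the nest is at (563,248).

>>> apply_moves(motion=[-1,0,30,0,60,0,0,30,0,60,0,0,25.8,0,60,0,0,0,0,60,0,0,0,0,60,0,0,0,0,25,0,0,0,0,25,0,0,0,0,25,0,0,0,0,25,0,0,0,0,25])

```text
time: 8.18
eef_pos: [0.4431, -0.006, 0.018]
orientation: [[0.842, 0.539, 0.002], [0.539, -0.842, 0.0], [0.002, 0.001, -1.0]]
force: [-0.2, 1.3, 0.6]
width: 0.393
finger_force: 0.3
```

>>> apply_moves(motion=[0,0,0,0,25,0,0,0,0,25,0,0,0,0,25,0,0,-30,0,25,0,0,-30,0,25,0,0,-20,0,25,0,0,0,0,25,0,0,0,0,25])

```text
time: 8.85
eef_pos: [0.4431, -0.0061, 0.0979]
orientation: [[0.842, 0.539, 0.002], [0.539, -0.842, 0.001], [0.002, 0.001, -1.0]]
force: [-0.5, -0.4, -0.1]
width: 0.373
finger_force: 14.7
```

```bash
python3 - <<'E'
from h import *
s=arm.state(); print(s["eef_pos"],tool((.5416,.2008)))
# nest from w3
e=np.array(s["eef_pos"]); e0=np.array([0.44377856,-0.00453955,0.10282107])
for n,px,z in [("seat",(563,248.5),.011)]+[("pin",p,.018) for p in [(549,224),(587,227),(578,274.5),(541,272)]]:
    o,d=ray("wrist",px); o=o+e0-e; print(n,(o+d*(z-o[2])/d[2])[:2])
E
```

```text
[ 0.44311661 -0.00605002  0.09792899] [ 194.4 -121.2    0.4]
seat [ 0.55063245 -0.17290966]
pin [ 0.55598998 -0.1407052 ]
pin [ 0.57680557 -0.17644895]
pin [ 0.54250138 -0.19847106]
pin [ 0.52338263 -0.16163592]
```

>>> apply_moves(motion=[32.4,-20.2,0,0,25,32.4,-20.2,0,0,25,32.4,-20.2,0,0,25,32.4,-20.2,0,0,25,32.4,-20.2,0,0,25,32.4,-20.2,0,0,25,0,0,15,0,25,0,0,0,0,25,0,0,0,0,25,0,0,0,0,25])

```text
time: 9.68
eef_pos: [0.5402, 0.199, 0.0812]
orientation: [[0.843, 0.537, -0.002], [0.537, -0.843, -0.002], [-0.003, 0.0, -1.0]]
force: [0.6, 0.2, -0.4]
width: 0.374
finger_force: 14.7
```

```bash
python3 - <<'E'
from h import *
im=snap("wrist","w4")
print(blob(im,*B,.087),tool((.5416,.2008)),arm.state()["eef_pos"])
E
```

```text
[([317.5, 311.3], 1741, [0.5426, 0.2002])] [ 1.8 -1.  -0. ] [0.5406026  0.19902394 0.08177624]
```

View pics/w4.png

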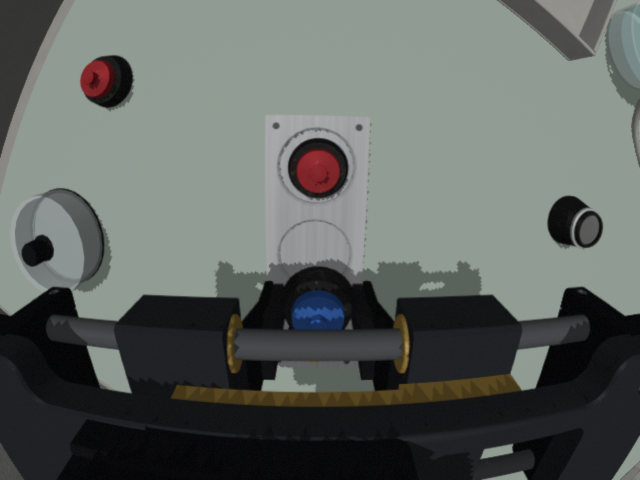

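The middle well is open ahead of the blue cup, with its edges at columns 278 and 352 and its top at row 219. The cover's knob is at (38,250).

>>> apply_moves(motion=[2,-1,0,0,25,0,0,0,0,25,0,0,22,0,25,0,0,18,0,25,0,0,10,0,25,0,0,5,0,25,0,0,3,0,25,0,0,0,0,25,0,0,0,0,25])

```text
time: 10.48
eef_pos: [0.5429, 0.2028, 0.0249]
orientation: [[0.843, 0.539, 0.002], [0.539, -0.843, 0.001], [0.002, 0.0, -1.0]]
force: [0.6, 0.6, -0.5]
width: 0.372
finger_force: 14.7
```

>>> apply_moves(motion=[0,0,1,0,25,0,0,0,0,60,0,0,0,0,60,0,0,0,0,60,0,0,0,0,60,0,0,-25,0,60,0,0,-35,0,60,0,0,-35,0,60,0,0,0,0,60,0,0,0,0,60])

```text
time: 11.32
eef_pos: [0.5437, 0.2032, 0.1205]
orientation: [[0.842, 0.539, 0.005], [0.539, -0.842, 0.002], [0.005, 0.001, -1.0]]
force: [0.1, -0.0, -0.5]
width: 0.69
finger_force: 0.0
```

```bash
python3 - <<'E'
from h import *
im=snap("wrist","w5")
print(blob(im,*B,.028),blob(im,*Y,.028))
s=arm.state();print(s["eef_pos"],s["time"],s["joint_positions"])
for n in ("scene","side"):
    arm.snapshot(n); print([(q["pixel"],q["p"],at(n,q["pixel"],0)) for q in arm.spot_point(n,"movement")])
t=np.array([.449,-.343]);print(tool(t))
E
```

```text
[([317.0, 252.2], 988, [0.5405, 0.2019])] [([315.8, 320.3], 469, [0.4952, 0.1741])]
[0.54227744 0.20277096 0.11874914] 11.3667 [-0.56753431  0.43943452  0.1783188   1.88927533 -0.10368541  0.82037589
 -1.33680923]
[([390.9, 394.1], 0.76, array([ 0.44814942, -0.34494943,  0.        ]))]
[([326.8, 385.6], 0.54, array([ 0.44920755, -0.3381225 ,  0.        ]))]
[-371.5  409.6    0.9]
```

>>> apply_moves(motion=[-26.5,29.3,0,0,70,-26.5,29.3,0,0,70,-26.5,29.3,0,0,70,-26.5,29.3,0,0,70,-26.5,29.3,0,0,70,-26.5,29.3,0,0,70,-26.5,29.3,0,0,70,-26.5,29.3,0,0,70,-26.5,29.3,0,0,70,-26.5,29.3,0,0,70])

```text
time: 12.4
eef_pos: [0.4756, -0.1886, 0.1173]
orientation: [[0.842, 0.539, -0.002], [0.539, -0.842, 0.0], [-0.001, -0.001, -1.0]]
force: [1.2, -0.2, -0.3]
width: 0.805
finger_force: 0.0
```

>>> apply_moves(motion=[-26.5,29.3,0,0,70,-26.5,29.3,0,0,70,-26.5,29.3,0,0,70,-26.5,29.3,0,0,70,0,0,15,0,70,0,0,0,0,70,0,0,0,0,70,0,0,0,0,70])

```text
time: 13.07
eef_pos: [0.4509, -0.3414, 0.1026]
orientation: [[0.841, 0.54, -0.001], [0.54, -0.841, 0.001], [-0.0, -0.002, -1.0]]
force: [-0.7, 0.2, 0.7]
width: 0.8
finger_force: 0.0
```

```bash
python3 - <<'E'
from h import *
im=snap("wrist","w6")
s=arm.state();print(s["eef_pos"],s["time"],s["joint_positions"])
print([(q["pixel"],q["p"],at("wrist",q["pixel"],0),tool(at("wrist",q["pixel"],0)[:2])) for q in arm.spot_point("wrist","movement")])
E
```

```text
[ 0.45127779 -0.34139211  0.103014  ] 13.1167 [ 0.34110396  0.45173031  0.30171449  1.93538705 -0.18615197  0.78179766
 -0.25238574]
[([311.7, 248.6], 0.98, array([ 0.4463406 , -0.33989542,  0.        ]), array([-3.4, -4.1, -0. ]))]
```

View pics/w6.png

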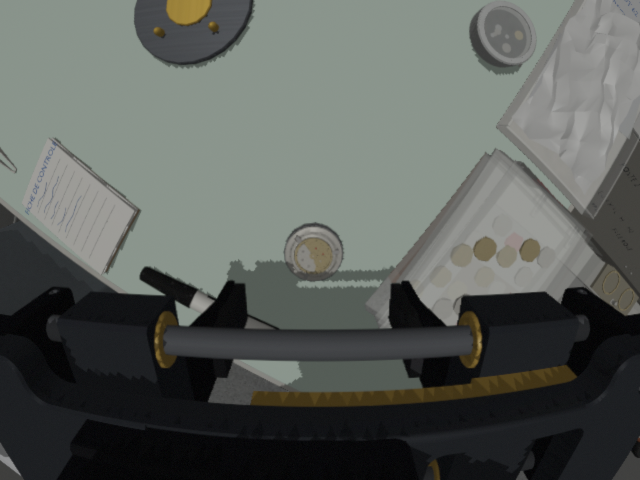

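The carrier's centre is at about (314,251). The tray's corner is near (370,303) and the pen's tip is near (280,328), so I'll check finger clearance.

```bash
python3 - <<'E'
from h import *
for n,px,z in [("mov",(314,251),.006),("movL",(284,250),.005),("movR",(344,250),.005),("traycorner",(370,303),.01),("tray430_220",(430,228),.01),("pen",(205,300),.01),("pentip",(278,328),.005)]:
    print(n,tool(at("wrist",px,z)[:2]))
E
```

```text
mov [-3.3 -2.4 -0. ]
movL [ -2.9 -23.7   0. ]
movR [-2.9 18.9 -0. ]
traycorner [-42.5  38.7  -0. ]
tray430_220 [14.8 79.2 -0. ]
pen [-41.1 -84.8  -0. ]
pentip [-66.5 -30.6  -0. ]
```

>>> apply_moves(motion=[-3.2,-2.7,0,0,56,0,0,30,0,56,0,0,30,0,56,0,0,20,0,56,0,0,8.5,0,56,0,0,0,0,56,0,0,0,0,30,0,0,0,0,30,0,0,0,0,30,0,0,0,0,30])

```text
time: 14.0
eef_pos: [0.4472, -0.3426, 0.016]
orientation: [[0.842, 0.539, 0.002], [0.539, -0.842, -0.001], [0.001, 0.002, -1.0]]
force: [-0.2, 0.6, 4.2]
width: 0.462
finger_force: 15.1
```

>>> apply_moves(motion=[0,0,0,0,30,0,0,0,0,30,0,0,0,0,30,0,0,-25,0,30,0,0,-30,0,30,0,0,-30,0,30,0,0,0,0,30,0,0,0,0,30])

```text
time: 14.67
eef_pos: [0.4475, -0.343, 0.1015]
orientation: [[0.842, 0.539, 0.004], [0.539, -0.842, -0.002], [0.002, 0.004, -1.0]]
force: [-0.6, 0.6, -1.9]
width: 0.46
finger_force: 15.0
```

```bash
python3 - <<'E'
from h import *
s=arm.state();print(s["eef_pos"],tool((.550,-.172)),s["orientation"])
E
```

```text
[ 0.44752763 -0.34302657  0.10149592] [178.5 -88.9   0. ] [[ 0.8424469   0.53876549  0.00386982]
 [ 0.53877523 -0.84244688 -0.00212325]
 [ 0.00211619  0.00387369 -0.99999026]]
```

>>> apply_moves(motion=[27.5,-22.2,0,0,30,27.5,-22.2,0,0,30,27.5,-22.2,0,0,30,27.5,-22.3,0,0,30,0,0,0,0,30,0,0,0,0,30,0,0,0,0,30])

```text
time: 15.25
eef_pos: [0.4904, -0.2082, 0.0986]
orientation: [[0.842, 0.539, -0.002], [0.539, -0.842, 0.0], [-0.002, -0.001, -1.0]]
force: [-0.8, -0.2, -0.7]
width: 0.463
finger_force: 15.0
```

```bash
python3 - <<'E'
from h import *
im=snap("wrist","w7")
s=arm.state();print(s["eef_pos"],s["time"])
c=im[60:360,160:480]; cv2.imwrite("pics/w7c.png",cv2.resize(c,None,fx=2,fy=2,interpolation=cv2.INTER_CUBIC)[:,:,::-1])
print(blob(im,(12,100,60),(30,255,255),.015))
E
```

```text
[ 0.49022806 -0.20905518  0.09885827] 15.3
[([322.1, 147.6], 2076, [0.5502, -0.1744]), ([217.7, 342.8], 541, [0.3876, -0.1842]), ([417.2, 342.7], 567, [0.4694, -0.3125]), ([369.6, 393.1], 5236, [0.4106, -0.31])]
```

View pics/w7c.png

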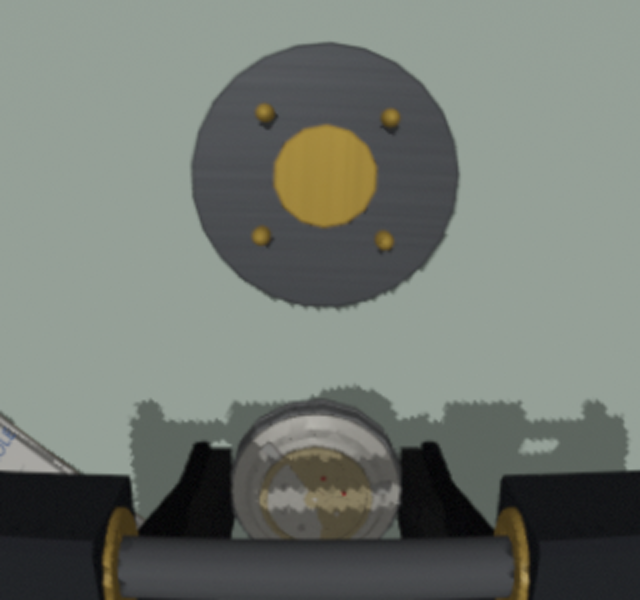

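In the crop the nest's seat is at (325,175), with pins at (265,112), (391,118), (261,235) and (385,240), turned about 2.5° against the gripper. The movement is held level.

```bash
python3 - <<'E'
from h import *
f=lambda u,v,z: at("wrist",(160+u/2-.25,60+v/2-.25),z)[:2]
P=[f(265,112,.018),f(391,118,.018),f(385,240,.018),f(261,235,.018)]
print(np.array(P),"mean",np.mean(P,0),"seat",f(325,175.5,.011),"base",f(325.5,175,.008))
c=np.mean(P,0)
for p in P: print(np.hypot(*(p-c)),np.degrees(np.arctan2(*(p-c)[::-1]))%90)
R=arm.state()["orientation"]; print("tool y ang",np.degrees(np.arctan2(R[1][1],R[0][1]))%90)
t=(f(325,175.5,.011)+c)/2; print(t,tool(t))
# held carrier lateral check: left/right edges at crop 232,401, z~.095
print("held",tool(f(316.5,480,.098)))
E
```

```text
[[ 0.55730283 -0.14802988]
 [ 0.57667372 -0.18172158]
 [ 0.54345466 -0.20119302]
 [ 0.52382242 -0.16745238]] mean [ 0.55031341 -0.17459922] seat [ 0.55015523 -0.17458362] base [ 0.55029489 -0.17472942]
0.02747329225843422 75.26149724713304
0.027305567387215197 74.88013028540819
0.02746403043846001 75.53812583779577
0.027438100680557707 74.90198163071591
tool y ang 32.514783756084775
[ 0.55023432 -0.17459142] [69.1  3.2 -0.1]
held [ 5.1  0.3 -0. ]
```

>>> apply_moves(motion=[0,0,0,2.4,30,23,0.1,0,0,30,23,0.1,0,0,30,23.2,0.1,0,0,30,0,0,20,0,30,0,0,0,0,30,0,0,0,0,30,0,0,0,0,30])

```text
time: 15.97
eef_pos: [0.5501, -0.1754, 0.0797]
orientation: [[0.866, 0.5, -0.001], [0.5, -0.866, -0.001], [-0.001, 0.0, -1.0]]
force: [-0.1, -0.3, 0.1]
width: 0.457
finger_force: 15.0
```

```bash
python3 - <<'E'
from h import *
s=arm.state();print(s["eef_pos"],tool((.5502,-.1746)),s["orientation"][1],s["force"])
E
```

```text
[ 0.55011752 -0.17542255  0.0796842 ] [ 0.5 -0.7 -0. ] [ 5.00358588e-01 -8.65818065e-01 -6.01843889e-04] [-0.12701441 -0.30768528  0.09109877]
```

>>> apply_moves(motion=[0.5,-0.6,15,0,30,0,0,15,0,30,0,0,12,0,30,0,0,7,0,30,0,0,3,0,30,0,0,1,0,30,0,0,0,0,30,0,0,0,0,30])

```text
time: 16.63
eef_pos: [0.5518, -0.1732, 0.0272]
orientation: [[0.865, 0.503, 0.001], [0.503, -0.865, -0.0], [0.001, 0.001, -1.0]]
force: [-0.4, -0.7, -0.5]
width: 0.462
finger_force: 15.0
```

>>> apply_moves(motion=[-1,0,1.2,0,30,0,0,0,0,30,0,0,0,0,30,0,0,0,0,30])

```text
time: 16.97
eef_pos: [0.5519, -0.1733, 0.0269]
orientation: [[0.864, 0.503, 0.003], [0.503, -0.864, 0.0], [0.003, 0.001, -1.0]]
force: [-0.7, 1.7, 6.2]
width: 0.465
finger_force: 15.2
```

>>> apply_moves(motion=[0,0,-0.7,0,56,0,0,0,0,56,0,0,0,0,56,0,0,0,0,56,0,0,-15,0,56,0,0,-30,0,56,0,0,-40,0,56,0,0,-10,0,56,0,0,0,0,56,0,0,0,0,56])

```text
time: 17.8
eef_pos: [0.5506, -0.1733, 0.1214]
orientation: [[0.864, 0.503, 0.001], [0.503, -0.864, 0.0], [0.001, 0.0, -1.0]]
force: [-0.3, 0.3, -0.5]
width: 0.646
finger_force: 0.0
```

```bash
python3 - <<'E'
from h import *
im=snap("wrist","w8")
s=arm.state();print(s["eef_pos"],s["time"])
c=im[150:400,160:480]; cv2.imwrite("pics/w8c.png",cv2.resize(c,None,fx=2,fy=2,interpolation=cv2.INTER_CUBIC)[:,:,::-1])
E
```

```text
[ 0.54979919 -0.17297412  0.12031592] 17.85
```

View pics/w8c.png

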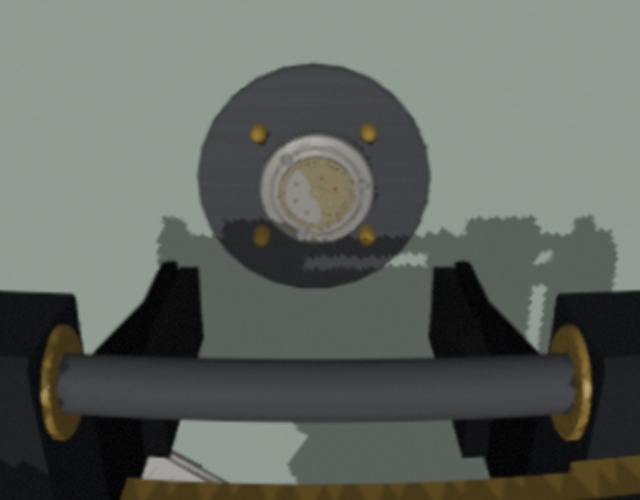

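The movement lies flat within its four pins, with its centre at crop (317,188) against a pin mean of (314,184). Next is the cover.

>>> apply_moves(motion=[12.9,-36.7,-2,0,56,12.9,-36.7,-2,0,56,12.9,-36.7,-2,0,56,12.9,-36.7,-2,0,56,12.9,-36.7,-2,0,56,12.9,-36.7,0,0,56,12.9,-36.7,0,0,56,12.9,-36.7,0,0,56,12.9,-36.7,0,0,56,12.9,-36.7,0,0,56])

```text
time: 18.68
eef_pos: [0.4755, 0.21, 0.1294]
orientation: [[0.864, 0.503, -0.003], [0.503, -0.864, -0.002], [-0.004, -0.0, -1.0]]
force: [1.0, 0.1, 0.8]
width: 0.648
finger_force: 0.0
```

>>> apply_moves(motion=[12.9,-36.7,0,0,56,12.9,-36.7,0,0,56,12.9,-36.7,0,0,56,12.9,-36.7,0,0,56,0,0,0,0,50,0,0,0,0,50,0,0,0,0,50,0,0,0,0,50])

```text
time: 19.35
eef_pos: [0.4483, 0.3594, 0.13]
orientation: [[0.865, 0.501, -0.001], [0.501, -0.865, -0.002], [-0.002, 0.001, -1.0]]
force: [-0.3, -0.7, -0.4]
width: 0.578
finger_force: 0.0
```

```bash
python3 - <<'E'
from h import *
im=snap("wrist","w9")
s=arm.state();print(s["eef_pos"],s["time"],s["joint_positions"])
print(arm.spot_point("wrist","cover"))
E
```

```text
[0.448541   0.35940595 0.13040505] 19.4 [-0.87687199  0.41915088  0.16501001  1.8872354  -0.08853312  0.84404931
 -1.71347443]
[{'pixel': [308.2, 227.2], 'p': 0.9}, {'pixel': [530.5, 236.8], 'p': 0.52}]
```

View pics/w9.png

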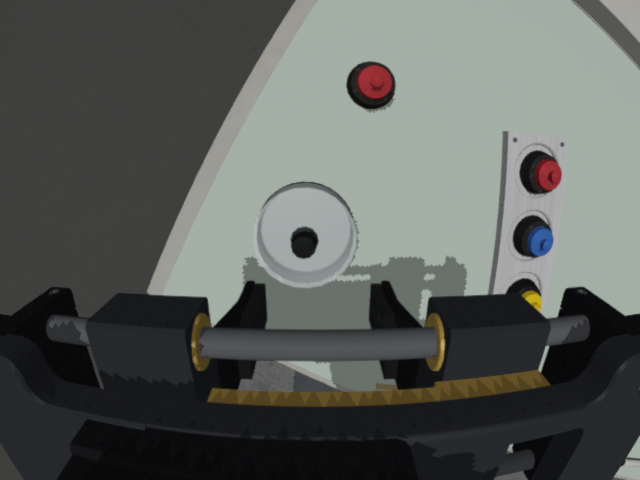

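The three cups stand in their wells, and the cover's knob is at (304,243).

```bash
python3 - <<'E'
from h import *
im=cv2.imread("pics/w9.png",0)[222:262,284:326]
m=(im<45).astype(np.uint8); k,_,st,c=cv2.connectedComponentsWithStats(m); i=1+np.argmax(st[1:,4]); px=c[i]+[284,222]; print(px,st[i])
for p,z in [(px,.042),((308.2,227.2),0),((306,240),.029),((305.5,234),.029)]: X=at("wrist",p,z); print(X,tool(X[:2]))
E
```

```text
[303.78411054 242.66839378] [  8   7  26  29 579]
[0.44874908 0.37014976 0.042     ] [ 5.3 -9.1 -0. ]
[0.44963228 0.36832356 0.        ] [ 5.2 -7.  -0. ]
[0.44757938 0.36819196 0.029     ] [ 3.3 -8.  -0. ]
[0.45126353 0.370682   0.029     ] [ 7.8 -8.3 -0. ]
```

>>> apply_moves(motion=[5,-8.8,0,0,45,0,0,25,0,45,0,0,25,0,45,0,0,20,0,45,0,0,10,0,45,0,0,5,0,45,0,0,0,0,45,0,0,0,0,8,0,0,0,0,8,0,0,0,0,8])

```text
time: 20.28
eef_pos: [0.4487, 0.3723, 0.0474]
orientation: [[0.864, 0.503, 0.002], [0.503, -0.864, 0.002], [0.002, -0.001, -1.0]]
force: [-0.4, -0.0, -1.3]
width: 0.369
finger_force: 0.0
```

>>> apply_moves(motion=[0,0,0,0,8,0,0,0,0,8,0,0,0,0,8,0,0,0,0,8,0,0,0,0,8,0,0,0,0,8], squeeze=25)

```text
time: 20.78
eef_pos: [0.4484, 0.3718, 0.0467]
orientation: [[0.864, 0.503, 0.001], [0.503, -0.864, 0.0], [0.001, -0.0, -1.0]]
force: [0.5, -1.0, 5.3]
width: 0.187
finger_force: 25.0
```

>>> apply_moves(motion=[0,0,-20,0,8,0,0,-30,0,8,0,0,-35,0,8,0,0,0,0,8,0,0,0,0,8,0,0,0,0,8])

```text
time: 21.28
eef_pos: [0.4473, 0.3713, 0.1304]
orientation: [[0.864, 0.503, -0.001], [0.503, -0.864, -0.001], [-0.001, 0.0, -1.0]]
force: [-0.1, 0.1, -0.5]
width: 0.182
finger_force: 25.0
```

```bash
python3 - <<'E'
from h import *
s=arm.state();print(s["eef_pos"],tool((.5502,-.1746)),s["force"],s["width"],s["orientation"][2])
E
```

```text
[0.4472803  0.37134245 0.13037112] [-1.858e+02  5.236e+02  3.000e-01] [-0.05001627  0.05958581 -0.51870374] 0.18187563271430307 [-1.42804060e-03  1.23536501e-04 -9.99998973e-01]
```

>>> apply_moves(motion=[-12.4,34.9,0,0,8,-12.4,34.9,0,0,8,-12.4,34.9,0,0,8,-12.4,34.9,0,0,8,-12.4,34.9,0,0,8,-12.4,34.9,0,0,8,-12.4,34.9,0,0,8,-12.4,34.9,0,0,8,-12.4,34.9,0,0,8,-12.4,34.9,0,0,8])

```text
time: 22.12
eef_pos: [0.515, 0.006, 0.1293]
orientation: [[0.864, 0.503, -0.004], [0.503, -0.864, -0.0], [-0.003, -0.001, -1.0]]
force: [1.6, 0.3, -0.6]
width: 0.179
finger_force: 25.0
```

>>> apply_moves(motion=[-12.4,34.9,0,0,8,-12.4,34.9,0,0,8,-12.4,34.9,0,0,8,-12.4,34.9,0,0,8,-12.2,34.9,0,0,8,0,0,10,0,8,0,0,0,0,8,0,0,0,0,8,0,0,0,0,8])

```text
time: 22.87
eef_pos: [0.5502, -0.1725, 0.12]
orientation: [[0.863, 0.505, -0.002], [0.505, -0.863, 0.001], [-0.001, -0.002, -1.0]]
force: [-0.7, -0.2, -0.4]
width: 0.182
finger_force: 25.0
```

```bash
python3 - <<'E'
from h import *
im=snap("wrist","w10")
s=arm.state();print(s["eef_pos"],tool((.5502,-.1746)),s["force"],s["width"],s["orientation"][2])
E
```

```text
[ 0.55053432 -0.17240511  0.12051154] [-1.4  1.7 -0. ] [-0.48553807  0.09280949  0.17716736] 0.17844398880036647 [-5.93047932e-04 -1.57543115e-03 -9.99998583e-01]
```

View pics/w10.png

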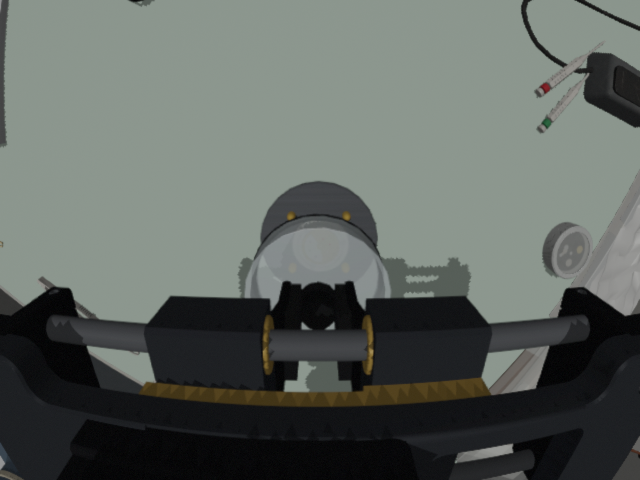

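The cover hangs level over the nest, with the knob at (319,303), and needs a shift of about (-1.4, +1.7) mm.

>>> apply_moves(motion=[-1.5,1.5,0,0,8,0,0,20,0,8,0,0,15,0,8,0,0,5,0,8,0,0,0,0,8,0,0,0,0,8,0,0,0,0,8,0,0,0,0,8])

```text
time: 23.58
eef_pos: [0.551, -0.1764, 0.0822]
orientation: [[0.864, 0.503, 0.002], [0.503, -0.864, -0.0], [0.002, 0.001, -1.0]]
force: [-1.3, 0.8, -0.3]
width: 0.181
finger_force: 25.0
```

```bash
python3 - <<'E'
from h import *
s=arm.state();print(s["eef_pos"],tool((.5502,-.1746)),s["force"])
E
```

```text
[ 0.55097243 -0.17635654  0.08218201] [ 0.2 -1.9 -0. ] [-1.28978593  0.84240813 -0.33244332]
```

>>> apply_moves(motion=[0,-1.6,0,0,8,0,0,6,0,8,0,0,6,0,8,0,0,0,0,8,0,0,0,0,8,0,0,0,0,8])

```text
time: 24.08
eef_pos: [0.5494, -0.1749, 0.0689]
orientation: [[0.864, 0.503, -0.0], [0.503, -0.864, 0.0], [-0.0, -0.0, -1.0]]
force: [1.3, 0.1, -1.1]
width: 0.18
finger_force: 25.0
```

```bash
python3 - <<'E'
from h import *
s=arm.state();print(s["eef_pos"],tool((.5502,-.1746)),s["force"])
E
```

```text
[ 0.5493814  -0.17491673  0.06894694] [ 0.9  0.1 -0. ] [ 1.32793334  0.12069719 -1.12127885]
```

Down 13.5 mm gradually.

>>> apply_moves(motion=[0.5,0,3,0,8,0,0,3,0,8,0,0,3,0,8,0,0,2,0,8,0,0,1.5,0,8,0,0,0,0,8,0,0,0,0,8])

```text
time: 24.67
eef_pos: [0.5498, -0.1746, 0.0566]
orientation: [[0.864, 0.503, -0.0], [0.503, -0.864, 0.0], [-0.0, -0.0, -1.0]]
force: [0.6, -0.3, 0.0]
width: 0.179
finger_force: 25.0
```

>>> apply_moves(motion=[0,0,1,0,8,0,0,0.8,0,8,0,0,0,0,8,0,0,0,0,8])

```text
time: 25.0
eef_pos: [0.5499, -0.1746, 0.0549]
orientation: [[0.864, 0.503, 0.0], [0.503, -0.864, -0.0], [0.0, 0.0, -1.0]]
force: [0.4, 0.3, -0.4]
width: 0.18
finger_force: 25.0
```

>>> apply_moves(motion=[0,0,0.8,0,8,0,0,0,0,8,0,0,0,0,8,0,0,0,0,8])

```text
time: 25.33
eef_pos: [0.5499, -0.1746, 0.0547]
orientation: [[0.864, 0.503, 0.0], [0.503, -0.864, 0.0], [0.0, -0.0, -1.0]]
force: [-1.5, 0.6, 5.9]
width: 0.182
finger_force: 25.0
```

Contact at the expected height. Release and rise.

>>> apply_moves(motion=[0,0,-0.5,0,45,0,0,0,0,45,0,0,0,0,45,0,0,0,0,45,0,0,-10,0,45,0,0,-30,0,45,0,0,-35,0,45,0,0,0,0,45,0,0,0,0,45])

```text
time: 26.08
eef_pos: [0.5516, -0.1752, 0.1323]
orientation: [[0.864, 0.503, 0.006], [0.503, -0.864, -0.001], [0.004, 0.004, -1.0]]
force: [0.8, -0.3, -0.0]
width: 0.514
finger_force: 0.0
```

```bash
python3 - <<'E'
from h import *
w=snap("wrist","w11")[120:420,120:520]; c=snap("scene","s11")[150:350,170:420]
h=cv2.resize(w,(400,300)); k=cv2.resize(c,(375,300),interpolation=cv2.INTER_CUBIC)
cv2.imwrite("pics/f.png",np.hstack([h,k])[:,:,::-1])
s=arm.state();print(s["eef_pos"],s["width"],s["time"])
E
```

```text
[ 0.54953515 -0.17436892  0.12957848] 0.5147837370001583 26.1833
```

View pics/f.png

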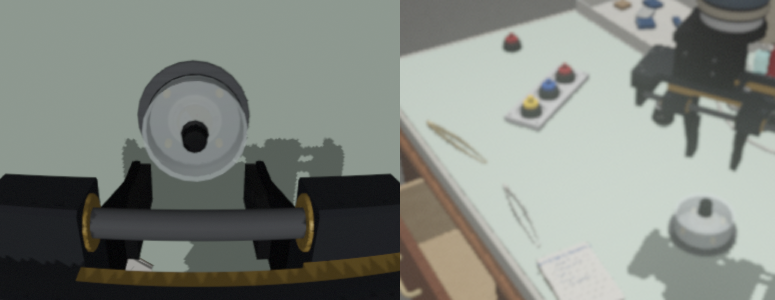

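The cover stands level on the nest with its knob at (195,135), the cups are in order red, blue, yellow, and the gripper is clear.

```bash
python3 -c "
from bench import arm
print(arm.job_done())"
```

```text
the job is handed in; nothing more can be done
None
```

I handed the job in at about 26 s of the 115 s, and the judge returned no verdict: the movement is on the nest under its cover, and the cups stand red, blue, yellow in the stand. The last pictures show the cover level and everything released, and I never touched the spare cup, the loupe or the tin.

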